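# Release a tested vacuum module from a cam-latched test fixture

## Task

Turn the fixture's latch handle by its knob, over its cam, until it drops into the far low notch, then press the ejector paddle fully down so that its pin pokes the black round module up out of the recess, and lift the module out and set it down (do not drop it) flat in the middle of the tray's free cell. Then turn the latch handle all the way back over the cam until it has dropped into its first notch again. Leave the other modules and everything else lying about where they are.

Things in the scene. Friction and masses are not known exactly. Their poses are not given: they have to be found in the camera images.
- fixture: All sizes in mm. aluminium test fixture fixed to the table. Origin on the table top straight below the centre of its round recess, z up; seen along its own axes the latch stands at +y (axis at y = +78) and the ejector paddle at -y. Nest block 100 x 100 with its flat top 60 above the table; the recess in it is 45 in diameter and 20 deep, with a 25 access hole in its floor. Base plate 130 (x) by 215 (y, from -90 to +125).
- latch_axis (a point): point on the latch's vertical turning axis, at the height of the knob's centre when the latch is down (95 above the table)
- knob_center (a point): centre of the latch handle's upright black knob, a cylinder 20 in diameter and 45 tall, 85 from the turning axis; moves with the handle. Handle down: knob from 73 to 118 above the table, standing on an 18 wide, 8 thick flat bar; all of it rises up to 8 on the cam. The opposite arm of the bar, 90 long and 20 wide, is the tongue that covers the module when latched.
- latch (a joint): latch angle, rad. 0: latched, the tongue lies over the recess and the knob points to the fixture's +y. Grows anticlockwise seen from above (the knob swings towards the fixture's -x) to the stop at 1.60: unlatched. The low notches are 0 to about 0.09 and about 1.51 to 1.60; between them lie an even ramp up, a level crown (about 0.58 to 1.02) and an even ramp down.
- latch_lift (a joint): how far the cam has lifted the handle, m: 0 in either low notch, 0.008 on the crown. A spring (5 to 8 N) presses it down, so it drops by itself once over the notch. Turning takes about 3 N sideways at the knob, more if the fingers rub on it and keep it from rising.
- paddle (a joint): ejector paddle angle, rad. 0: up (pin down); 0.26: fully down against its stop, the pin has raised the module by 14 mm. Stiff: takes about 4 N to press and stays where it is left.
- pad_top (a point): middle of the top face of the ejector paddle's grey pad, 40 (fixture x) by 34 (fixture y); 56 above the table at the start, it goes about 16 down when pressed fully (to 40) and less than 3 sideways
- module_center (a point): centre (half-way up) of the black module to be moved: a disc 44 in diameter, 22 high, 80 to 150 g, with a metal ring and brass nozzle flush in its flat top. At the start it stands in the recess, only 2 of it above the nest's top; raised by the ejector it stands 16 above it and stays up by itself.
- tray: grey parts tray fixed to the table, 180 x 180, origin under its centre. Rim and the cross-shaped divider are 12 high and 5 thick, the floor is 5 thick; four cells 82 x 82 with centres at x and y = +-44 in the tray's frame, each with a black round mat. Three hold finished modules of the same kind (44 in diameter, tops 27 above the table), one is free.
- free_spot (a point): middle of the free cell's floor, 5 above the table; z up, axes along the tray's
- done0_center (a point): centre (half-way up) of a finished module in the tray, 44 in diameter, 22 high: leave it
- done1_center (a point): centre (half-way up) of a finished module in the tray, 44 in diameter, 22 high: leave it
- done2_center (a point): centre (half-way up) of a finished module in the tray, 44 in diameter, 22 high: leave it
- screwdriver: screwdriver lying on the table, bystander, origin at its underside: leave it
- wrench: steel wrench lying flat, bystander, origin at its underside: leave it
- tape: roll of white tape, 84 in diameter, 24 high, bystander, origin at its underside: leave it
- cleaner: white cleaner bottle, 60 in diameter, 130 tall, bystander, origin at its underside: leave it
- mug: white mug, 80 in diameter, 90 tall, bystander, origin at its underside: leave it
- cup: black rubber suction cup, 42 in diameter, 26 high, bystander, origin at its underside: leave it
- caliper: caliper lying flat, 190 long, 13 high, bystander, origin at its underside: leave it

How it is judged:
By the outcome, as a careful person would: the job done as asked, in the order asked, and still so for the second after the job is handed in, with the robot touching nothing.
It also fails if it takes over 72 s, if anything falls off the work surface, if the arm or the gripper's body presses on something with over 40 N, if the wrist force passes 120 N, or if a joint passes its speed limit or range.

## Robot

A 6-joint arm with a two-finger parallel gripper is mounted at the origin on the work surface. World frame = base frame: x ahead of the robot, y to its left, z up, the work surface at z = 0. Lengths are in m, angles in degrees, forces in N, time in s.
With the tool pointing down it reaches from about 0.35 to 0.975 m from the base axis. Payload 7.1 kg.
Tool frame: the origin (TCP) lies midway between the tips of the shut fingers; the grasp point (between the pads) lies 19 mm behind it; z points along the fingers, y is the line along which they close (so a half turn about z gives the same grasp; the last joint's range is limited). The gripper opens to 88 mm and grips with 3 to 60 N. Pads are 20 mm wide; open, the fingers measure 115 mm over their backs; the gripper's body (75 mm by 178 mm) begins 61 mm behind the grasp point.
Start: joints at [71.849, 24.242, 93.386, -0, 62.372, -1.089], TCP at [0.183, 0.597, 0.223] pointing down, gripper open.
Joint ranges: [-172.04, 172.04], [-51.8, 120.97], [4.93, 147.93], [-75.15, 255.16], [6.16, 154.13], [-145.62, 145.62]. Speed limits (degrees/s): [136.94, 136.94, 172.46, 180, 180, 180].

## Interface

Orientations are given as [roll, pitch, yaw] about the fixed x, y, z axes, in that order (R = Rz(yaw) Ry(pitch) Rx(roll)).
In Python, from bench import read_state, imaging, bot gives the robot as it stands. The module is installed in compiled form; this text tells all that it offers.
- The arm moves only by the tool apply_moves, never from a script. Its argument "rows" is a list of rows, each a list of 7 numbers: the turn, a rotation vector about the world's x, y, z in degrees, then the shift along the world's x, y, z in cm, then the closure, from -1 (fully open) to 1 (shut), so that 0 is half open. In form: [[wx, wy, wz, tx, ty, tz, claw], ...]. A call has 1 to 12 rows; each row is the pose to reach, as a shift and turn from the pose commanded when the call began; what a row does not reach only later rows make up. A row lasts 1/8 s, in which the tool goes at most 62.5 mm and 10.7 degrees, less where a joint would pass 70% of its speed; a pose out of reach is approached as far as the arm can. A call with a gripper value outside its range is refused whole. The fingers move at their own pace and stop on an object; "grip_force" is the grip in N (left out, the last holds). Time passes only in rows, so rows that repeat a pose let the fingers close. It gives the time, the measured TCP pose, the force, the opening and the grip force at its end, in the units of the state.
- read_state(): the state, without advancing time (a new reading comes with each control period).
- imaging.get_image(name): name is "scene" or "top" or "wrist"; returns (picture, depth): 400x640x3 uint8, red, green, blue; 400x640 float32, m along the optical axis (not along the pixel's ray), 0 where there is no reading.
- imaging.camera_info(name): a dict with "camera_matrix" (3x3 intrinsics, pixels), "T" (4x4, takes a point from camera to world coordinates); the wrist camera has in their place "T_tool_cam" (4x4, takes a point from camera to tool coordinates, whose origin is the TCP and whose axes are the flange's). Camera axes: x right, y up, looking along -z (the intrinsics and any distortion apply to the point x, -y, -z); pixel columns grow to the right and rows downward; lengths in m; the calibration is good to about 2 mm. A picture is of the moment at which its call begins: read the wrist's pose just before it. camera_info takes no time and is no camera call.
- bot.job_done(): hands the job in; it is judged then, once.
The state is a dict: "time": time; "qpos": joint angles; "qd": joint speeds; "tau": joint torques, N m; "eef_pos": TCP position; "tcp_rot": TCP orientation; "ft_force": force on the tool from outside, world axes, zero at the start; "moment": the same for the moment, N m; "opening": finger opening in m; "gripper_force": force on a finger pad.
Only numpy, scipy, OpenCV 4.12 (cv2) and the standard library are available. Lean on these libraries where they do the work, as an engineer would, in place of code of your own. Each camera call takes 0.05 s, during which the arm holds its last target. There are 200 camera calls.

## Working session

There is one attempt and no reset: what is moved stays moved. The work goes in short steps, Python scripts to look and compute and a tool call to move; the robot and the scene stay as the last step left them, time stands still between calls to the robot, and variables do not carry over. Pictures are saved under pics/ and viewed, at most 10 in all, crops included, and the job is handed in when it is done.

Besides the shell and the picture viewer there is one more tool, called after ">>>" as name(argument=value, ...), one argument or row to a line, values as JSON. apply_moves: Moves the arm, as the interface text tells. Its arguments: {"type":"object","properties":{"rows":{"type":"array"},"grip_force":{"type":"number"}},"required":["rows"]}

```bash
mkdir -p pics
cat > h.py <<'E'
import numpy as np, cv2
from bench import read_state, imaging, bot
def shot(n,f=None):
    p,d=imaging.get_image(n)
    if f: cv2.imwrite('pics/'+f,p[:,:,::-1])
    return p,d
def cast(n,uv,z):
    c=imaging.camera_info(n);K=np.array(c['camera_matrix']);T=np.array(c['T'])
    uv=np.atleast_2d(np.array(uv,float));r=np.c_[uv,np.ones(len(uv))]@np.linalg.inv(K).T
    r=(r*[1,-1,-1])@T[:3,:3].T;o=T[:3,3]
    return o+r*((z-o[2])/r[:,2])[:,None]
def cloud(n,d):
    c=imaging.camera_info(n);K=np.array(c['camera_matrix']);T=np.array(c['T'])
    v,u=np.mgrid[:400,:640];r=np.stack([u,v,np.ones_like(u)],-1)@np.linalg.inv(K).T*d[...,None]
    return (r*[1,-1,-1])@T[:3,:3].T+T[:3,3]
E
python3 - <<'E'
from h import *
for n in('top','scene'):
    p,d=shot(n,n+'0.png'); np.savez(n+'0.npz',p=p,d=d); c=imaging.camera_info(n); print(c)
print(imaging.camera_info('wrist')); print(read_state())
E
```

```text
{'camera_matrix': array([[443.24836832,   0.        , 316.49675099],
       [  0.        , 443.24836832, 195.34088329],
       [  0.        ,   0.        ,   1.        ]]), 'T': array([[ 0.00388094,  0.9940239 , -0.10909361,  0.43494788],
       [-0.99983302,  0.00580529,  0.01732734,  0.03259063],
       [ 0.01785711,  0.10900815,  0.99388045,  1.31149093],
       [ 0.        ,  0.        ,  0.        ,  1.        ]])}
{'camera_matrix': array([[459.12595238,   0.        , 316.37507876],
       [  0.        , 459.12595238, 201.20956011],
       [  0.        ,   0.        ,   1.        ]]), 'T': array([[ 0.146748  , -0.65725423,  0.73924414,  1.37723274],
       [ 0.9889873 ,  0.11200377, -0.09674336, -0.0975872 ],
       [-0.01921315,  0.74529996,  0.66645242,  0.82301353],
       [ 0.        ,  0.        ,  0.        ,  1.        ]])}
{'camera_matrix': array([[326.6995395 ,   0.        , 314.25120477],
       [  0.        , 326.6995395 , 199.05053676],
       [  0.        ,   0.        ,   1.        ]]), 'T_tool_cam': array([[-3.09300595e-04,  9.63844392e-01,  2.66465555e-01,
      
[... 240 characters left out ...]
000e+00,
         1.00000000e+00]])}
{'time': 0.1, 'qpos': array([ 7.18479823e+01,  2.42795171e+01,  9.34272986e+01,  8.56067907e-04,
        6.23743135e+01, -1.08811650e+00]), 'qd': array([ 0.03220782, -0.0938882 , -0.15184308, -0.09939084, -0.09360656,
       -0.05224128]), 'tau': array([ 3.02310773e-04, -5.45615602e+01, -2.74326217e+01,  6.44551660e-02,
        1.87890191e-02, -9.62443565e-07]), 'eef_pos': array([0.18320376, 0.59700474, 0.22198361]), 'tcp_rot': array([-1.79918900e+02, -2.29842053e-03,  1.62935700e+02]), 'ft_force': array([-0.69394833, -0.22345723,  0.45462845]), 'moment': array([-0.01770703,  0.04515403,  0.07481115]), 'gripper_force': 0.0, 'opening': 0.08789896440929064}
```

View pics/top0.png

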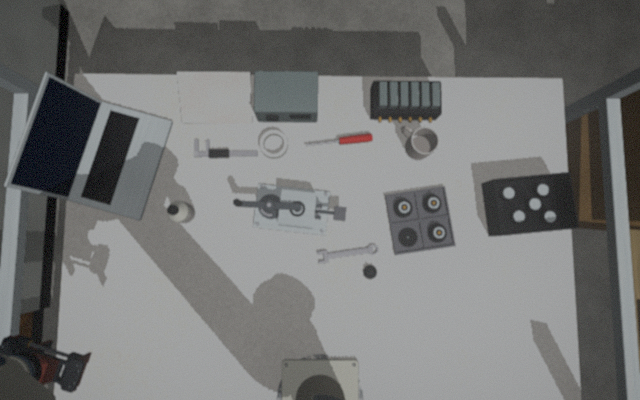

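View pics/scene0.png

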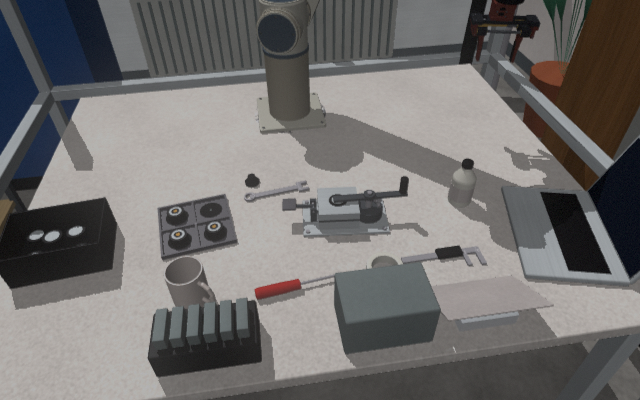

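The top view shows the fixture at about (290,207), with the knob at left (238,203) and the paddle pad at right (340,213). The tray is at (420,218) and its free cell is lower left at (408,237). I'll zoom in on the fixture.

Run:
```python
from h import *
p=np.load('top0.npz')['p']; d=np.load('top0.npz')['d']
cv2.imwrite('pics/c1.png',cv2.resize(p[165:265,220:470],None,fx=3.2,fy=3.2,interpolation=cv2.INTER_CUBIC)[:,:,::-1])
P=cloud('top',d)
z=P[...,2]
def rect(m,zz,name):
    m=m.astype(np.uint8);cs,_=cv2.findContours(m,0,1);c=max(cs,key=cv2.contourArea)
    q=cast('top',c[:,0],zz)[:,:2].astype(np.float32); r=cv2.minAreaRect(q*1000); print(name,r)
box=np.zeros(z.shape,bool);box[165:265,220:360]=1
tr=np.zeros(z.shape,bool);tr[170:265,375:465]=1
rect(box&(abs(z-.06)<.006),.06,'nest')
rect(box&(z>.085),.1,'high')
for lo,hi in((.047,.054),(.054,.058),(.062,.07),(.07,.08),(.08,.1),(.1,.13)):
    m=box&(z>lo)&(z<hi);print(lo,m.sum(),P[m].mean(0) if m.any() else 0)
m=tr&(z>.004);rect(m,.01,'tray')
m=tr&(z>.022);n,l,s,c=cv2.connectedComponentsWithStats(m.astype(np.uint8))
for i in range(1,n):
  if s[i,4]>50: print(c[i],s[i],cast('top',c[i],.027))
```

```text
nest ((535.1786499023438, 66.69886779785156), (99.72886657714844, 99.92420196533203), 83.93206787109375)
high ((546.956787109375, 229.00814819335938), (19.237022399902344, 21.975509643554688), 0.32621631026268005)
0.047 129 [0.52343668 0.01805316 0.05087131]
0.054 235 [0.52815993 0.01912607 0.05647635]
0.062 444 [0.5332905  0.0675538  0.06418931]
0.07 353 [0.54299026 0.13596881 0.0743537 ]
0.08 54 [0.54252195 0.15611241 0.08377863]
0.1 48 [0.54668312 0.22749861 0.11741563]
tray ((504.97216796875, -297.40289306640625), (198.13986206054688, 197.0792694091797), 11.075597763061523)
[433.02298851 202.76436782] [426 196  15  15 174] [[ 0.55609308 -0.33068167  0.027     ]]
[403.73743017 207.13407821] [396 200  16  15 179] [[ 0.54281386 -0.24450334  0.027     ]]
[438.28888889 232.3       ] [431 225  15  15 180] [[ 0.47005149 -0.34390004  0.027     ]]
```

View pics/c1.png

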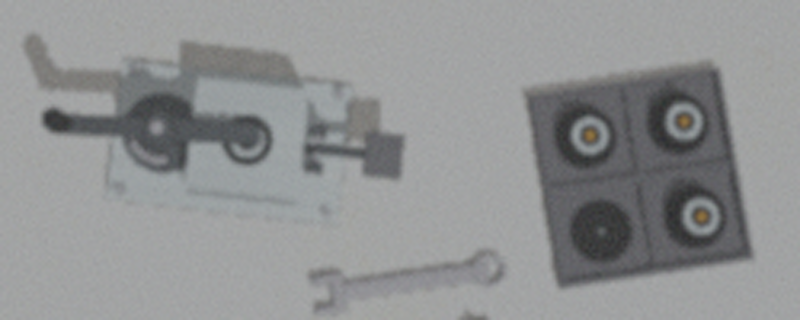

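>>> apply_moves(
  rows=[
    [0,0,-26,11.5,-16.5,3,-1],
    [0,0,-52,23,-33,3,-1],
    [0,0,-78,34.7,-49.7,3,0],
    [0,0,-78,34.7,-49.7,3,0],
    [0,0,-78,34.7,-49.7,3,0.2],
    [0,0,-78,34.7,-49.7,3,0.2],
    [0,0,-78,34.7,-49.7,3,0.2],
    [0,0,-78,34.7,-49.7,3,0.2],
    [0,0,-78,34.7,-49.7,3,0.2],
    [0,0,-78,34.7,-49.7,3,0.2],
    [0,0,-78,34.7,-49.7,3,0.2],
    [0,0,-78,34.7,-49.7,3,0.2],
  ],
)

```text
time: 1.6
eef_pos: [0.5296, 0.1007, 0.2522]
tcp_rot: [-179.9, -0.0, 84.9]
ft_force: [-0.4, 0.7, -0.0]
opening: 0.0347
gripper_force: 0.0
```

```bash
cat >> h.py <<'E'
from scipy.spatial.transform import Rotation as Ro
def wT():
    s=read_state();T=np.eye(4);T[:3,:3]=Ro.from_euler('xyz',s['tcp_rot'],degrees=True).as_matrix();T[:3,3]=s['eef_pos']
    return T@np.array(imaging.camera_info('wrist')['T_tool_cam'])
def wcast(T,uv,z):
    K=np.array(imaging.camera_info('wrist')['camera_matrix']);uv=np.atleast_2d(np.array(uv,float))
    r=(np.c_[uv,np.ones(len(uv))]@np.linalg.inv(K).T*[1,-1,-1])@T[:3,:3].T;o=T[:3,3]
    return o+r*((z-o[2])/r[:,2])[:,None]
def wcloud(T,d):
    K=np.array(imaging.camera_info('wrist')['camera_matrix']);v,u=np.mgrid[:400,:640]
    return (np.stack([u,v,np.ones_like(u)],-1)@np.linalg.inv(K).T*d[...,None]*[1,-1,-1])@T[:3,:3].T+T[:3,3]
E
python3 - <<'E'
from h import *
s=read_state();print(s['time'],s['eef_pos'],s['tcp_rot'],s['opening'],s['qpos'])
T=wT();p,d=shot('wrist','w1.png');np.savez('w1.npz',p=p,d=d,T=T)
print(imaging.camera_info('wrist').keys())
E
```

```text
1.6 [0.5296133  0.10070227 0.25218628] [-1.79921291e+02 -3.28038626e-04  8.49069463e+01] 0.034730804153532926 [9.48947391e+00 1.50599118e+01 1.02685297e+02 2.27341126e-02
 6.23308837e+01 1.45719571e+01]
dict_keys(['camera_matrix', 'T_tool_cam'])
```

View pics/w1.png

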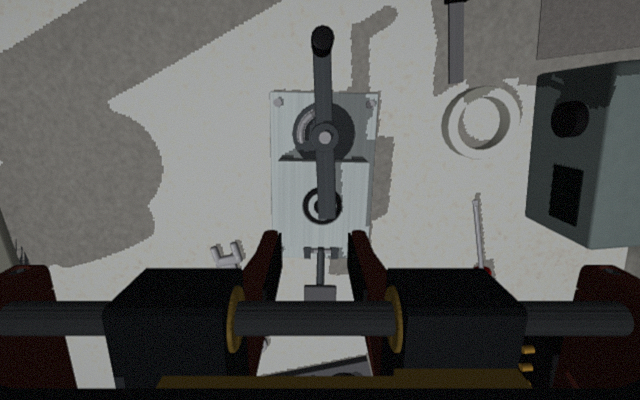

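The wrist view shows the knob top at about (322,35), the hub at (325,138), the module ring at (322,207) and the pad at (320,293).

Run:
```python
from h import *
f=np.load('w1.npz');p,d,T=f['p'],f['d'],f['T'];P=wcloud(T,d);z=P[...,2]
def roi(a,b,c,e):
    m=np.zeros(z.shape,bool);m[a:b,c:e]=1;return m
def circ(m,zz,n):
    cs,_=cv2.findContours(m.astype(np.uint8),0,1);c=max(cs,key=cv2.contourArea)
    q=wcast(T,c[:,0],zz)[:,:2].astype(np.float32)*1000;print(n,m.sum(),zz,cv2.minEnclosingCircle(q),cv2.minAreaRect(q))
for a,b in((20,60),(80,130),(125,150),(190,215),(285,300)):print(a,np.round(z[a:b:5,322],4))
circ(roi(15,60,305,340)&(z>.11),.118,'knob')
circ(roi(270,303,295,345)&(z>.045)&(z<.065),.056,'pad')
circ(roi(150,250,265,380)&(abs(z-.06)<.004),.06,'nest')
# module outer: dark disc
g=p.max(2);m=roi(180,230,295,350)&(g<70)&(z<.068);circ(m,.062,'mod')
print(P[m].mean(0))
# fixture base plate rect
circ(roi(60,270,255,400)&(z>.006)&(z<.2),.01,'base')
```

```text
20 [0.0012 0.1167 0.1174 0.1186 0.118  0.119  0.1167 0.0938]
80 [0.073  0.0729 0.0734 0.0723 0.0722 0.0736 0.0735 0.0729 0.0729 0.0804]
125 [0.0804 0.0789 0.083  0.0828 0.0791]
190 [0.0732 0.0729 0.0737 0.0727 0.0731]
285 [0.0514 0.0551 0.0558]
knob 500 0.118 ((547.11572265625, 227.9449920654297), 10.241852760314941) ((546.9358520507812, 227.8311004638672), (19.499797821044922, 19.534528732299805), 42.99199676513672)
pad 632 0.056 ((522.83251953125, -39.83439636230469), 25.318517684936523) ((523.7265625, -35.72315216064453), (41.16586685180664, 39.618309020996094), 84.93765258789062)
nest 6131 0.06 ((535.072021484375, 68.24346160888672), 69.18727111816406) ((534.956298828125, 66.71846008300781), (100.80626678466797, 100.06133270263672), 83.7762222290039)
mod 399 0.062 ((533.6641235351562, 67.10249328613281), 21.84868049621582) ((526.6480712890625, 63.856666564941406), (25.74221420288086, 43.40443801879883), 24.424144744873047)
[0.5320817  0.06598296 0.06156037]
base 16767 0.01 ((537.1348266601562, 94.15640258789062), 132.65463256835938) ((537.8357543945312, 93.97515106201172), (265.0450439453125, 128.7993927001953), 83.83024597167969)
```

>>> apply_moves(
  rows=[
    [0,0,2.6,0.9,6.4,-3,0.25],
    [0,0,2.6,1.75,12.8,-9,0.3],
    [0,0,2.6,1.75,12.8,-9,0.3],
    [0,0,2.6,1.75,12.8,-12,0.3],
    [0,0,2.6,1.75,12.8,-14,0.3],
    [0,0,2.6,1.75,12.8,-16,0.3],
    [0,0,2.6,1.75,12.8,-16,0.4],
    [0,0,2.6,1.75,12.8,-16,0.43],
    [0,0,2.6,1.75,12.8,-16,0.43],
  ],
)

```text
time: 2.78
eef_pos: [0.5485, 0.2287, 0.0937]
tcp_rot: [179.9, -0.0, 87.5]
ft_force: [-0.7, -0.7, 0.3]
opening: 0.0249
gripper_force: 0.0
```

Run:
```python
from h import *
s=read_state();print(s['time'],s['eef_pos'],s['tcp_rot'],s['opening'],s['ft_force'])
A=np.array([.5434,.1443]);c=s['eef_pos'][:2]
T=wT();p,d=shot('wrist','w2.png')
for k in range(0,25):
    a=np.radians(87.5+4*k);q=A+.0846*np.array([np.cos(a),np.sin(a)]);print(4*k,np.round((q-c)*100,2))
```

```text
2.775 [0.54850679 0.22871952 0.09369851] [ 1.79908011e+02 -4.06954793e-02  8.75355655e+01] 0.024926730937445265 [-0.74903426 -0.69158783  0.283176  ]
0 [-0.14  0.01]
4 [-0.73  0.02]
8 [-1.32 -0.02]
12 [-1.91 -0.1 ]
16 [-2.49 -0.22]
20 [-3.05 -0.37]
24 [-3.61 -0.57]
28 [-4.15 -0.81]
32 [-4.68 -1.08]
36 [-5.18 -1.39]
40 [-5.66 -1.73]
44 [-6.12 -2.11]
48 [-6.54 -2.51]
52 [-6.94 -2.95]
56 [-7.31 -3.41]
60 [-7.65 -3.9 ]
64 [-7.95 -4.41]
68 [-8.21 -4.93]
72 [-8.43 -5.48]
76 [-8.62 -6.04]
80 [-8.77 -6.61]
84 [-8.88 -7.19]
88 [-8.94 -7.78]
92 [-8.97 -8.37]
96 [-8.95 -8.96]
```

View pics/w2.png

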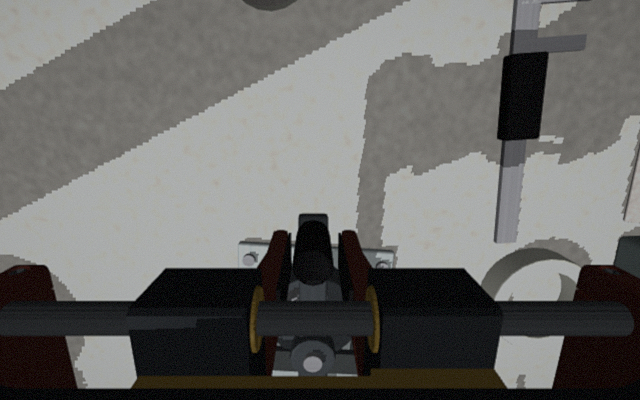

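The knob at (313,255) sits between the fingers. I'll swing it along the arc.

>>> apply_moves(
  rows=[
    [0,0,4,-0.73,0.02,0,0.43],
    [0,0,8,-1.32,-0.02,0,0.43],
    [0,0,12,-1.91,-0.1,0,0.43],
    [0,0,16,-2.49,-0.22,0,0.43],
    [0,0,20,-3.05,-0.37,0,0.43],
    [0,0,24,-3.61,-0.57,0,0.43],
    [0,0,28,-4.15,-0.81,0,0.43],
    [0,0,32,-4.68,-1.08,0,0.43],
    [0,0,36,-5.18,-1.39,0,0.43],
    [0,0,40,-5.66,-1.73,0,0.43],
    [0,0,44,-6.12,-2.11,0,0.43],
    [0,0,48,-6.54,-2.51,0,0.43],
  ],
)

```text
time: 4.32
eef_pos: [0.4841, 0.204, 0.094]
tcp_rot: [179.8, 0.1, 135.7]
ft_force: [1.4, 0.7, 1.9]
opening: 0.0249
gripper_force: 1.2
```

Run:
```python
from h import *
s=read_state();print(s['time'],s['eef_pos'],s['tcp_rot'],s['opening'],s['ft_force'])
```

```text
4.325 [0.48406376 0.20397149 0.09402067] [1.79772611e+02 9.09500512e-02 1.35651298e+02] 0.02486124541536073 [1.44464055 0.68436595 1.8706483 ]
```

>>> apply_moves(
  rows=[
    [0,0,4,-0.4,-0.44,0,0.43],
    [0,0,8,-0.77,-0.9,0,0.43],
    [0,0,12,-1.11,-1.39,0,0.43],
    [0,0,16,-1.41,-1.9,0,0.43],
    [0,0,20,-1.67,-2.42,0,0.43],
    [0,0,24,-1.89,-2.97,0,0.43],
    [0,0,28,-2.08,-3.53,0,0.43],
    [0,0,32,-2.23,-4.1,0,0.43],
    [0,0,36,-2.34,-4.68,0,0.43],
    [0,0,40,-2.4,-5.27,0,0.43],
    [0,0,40,-2.4,-5.27,0,0.43],
    [0,0,40,-2.4,-5.27,0,0.43],
  ],
)

```text
time: 5.82
eef_pos: [0.4588, 0.1508, 0.093]
tcp_rot: [180.0, 0.0, 175.5]
ft_force: [-0.6, -0.4, 0.2]
opening: 0.0251
gripper_force: 0.0
```

Run:
```python
from h import *
s=read_state();print(s['time'],s['eef_pos'],s['tcp_rot'],s['opening'],s['ft_force'])
T=wT();p,d=shot('wrist','w3.png');P=wcloud(T,d);z=P[...,2]
m=np.zeros(z.shape,bool);m[200:275,290:345]=1;m&=(z>.1)&(z<.14)
print(m.sum(),np.percentile(z[m],[10,50,90]),P[m].mean(0))
p,d=shot('top','t3.png');P=cloud('top',d);z=P[...,2]
print(np.median(z[195:215,260:300]))
```

```text
5.825 [0.45880581 0.15082096 0.0930401 ] [1.79982256e+02 4.40262954e-02 1.75451132e+02] 0.025057038498022655 [-0.58738335 -0.39939073  0.20583268]
1570 [0.10316392 0.11686211 0.11876956] [0.45340564 0.15346649 0.11380415]
0.06194515045751536
```

View pics/w3.png

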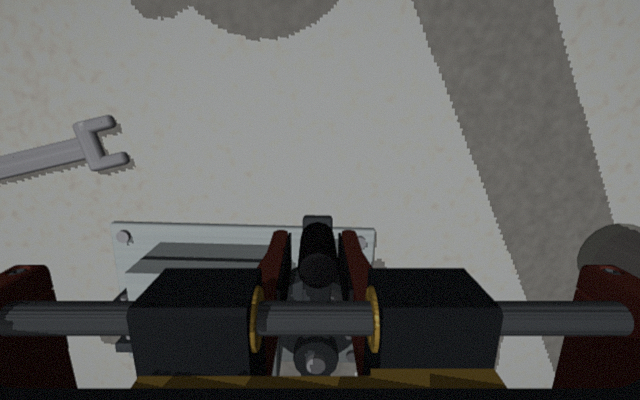

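It dropped: the knob top is back at about 118 mm. Next I go up and over to the paddle with the fingers shut.

>>> apply_moves(
  rows=[
    [0,0,0,0,0,3,0.3],
    [0,0,0,0,0,7,0.3],
    [0,0,-10,0.6,-2,8,1],
    [0,0,-20,1.5,-5,8,1],
    [0,0,-30,2.5,-8,8,1],
    [0,0,-40,3.5,-11,8,1],
    [0,0,-50,4.5,-14,8,1],
    [0,0,-60,5.5,-17,8,1],
    [0,0,-70,6.45,-18.95,7,1],
    [0,0,-80,6.45,-18.95,4,1],
    [0,0,-90,6.45,-18.95,0,1],
    [0,0,-91.5,6.45,-18.95,-2,1],
  ],
)

```text
time: 7.42
eef_pos: [0.522, -0.0387, 0.0709]
tcp_rot: [-179.9, 0.0, 83.9]
ft_force: [-0.3, 0.2, -0.1]
opening: 0.0003
gripper_force: 0.0
```

Run:
```python
from h import *
T=wT();p,d=shot('wrist','w4.png');np.savez('w4.npz',p=p,d=d,T=T);s=read_state();print(s['time'],s['eef_pos'],s['tcp_rot'],s['opening'],s['ft_force'])
P=wcloud(T,d);z=P[...,2]
# metal/tongue positions: dark stuff at z ~.073
m=(z>.1)&(z<.13);m[200:]=0;cs,_=cv2.findContours(m.astype(np.uint8),0,1)
for c in cs:
    if cv2.contourArea(c)>30: q=wcast(T,c[:,0],.118)[:,:2].astype(np.float32);print(cv2.minEnclosingCircle(q))
p,d=shot('top');P=cloud('top',d);z=P[...,2];print(z[195:230:4,330:350:4].round(3))
```

```text
7.475 [ 0.52090369 -0.03855131  0.06919042] [-1.79722883e+02  4.15811510e-03  8.38825714e+01] 0.00030274061826752454 [-1.13460861  0.00788404 -1.37192388]
[[0.42  0.421 0.423 0.42  0.417]
 [0.423 0.42  0.422 0.421 0.421]
 [0.418 0.421 0.421 0.421 0.422]
 [0.418 0.421 0.422 0.419 0.418]
 [0.413 0.418 0.416 0.415 0.415]
 [0.407 0.411 0.41  0.411 0.414]
 [0.398 0.403 0.399 0.4   0.404]
 [0.51  0.51  0.512 0.506 0.507]
 [0.516 0.519 0.522 0.523 0.524]]
```

View pics/w4.png

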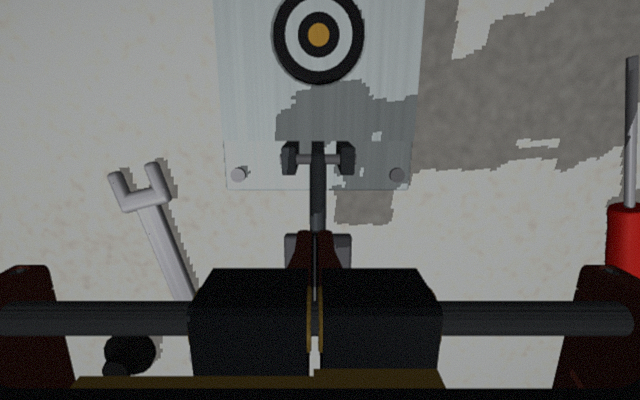

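The fingers are over the pad at (318,250) and the module is uncovered at (318,35). Pressing now.

>>> apply_moves(
  rows=[
    [0,0,0,0,0,-0.8,1],
    [0,0,0,0,0,-1.3,1],
    [0,0,0,0,0,-1.7,1],
    [0,0,0,0,0,-2.1,1],
    [0,0,0,0,0,-2.4,1],
    [0,0,0,0,0,-2.7,1],
    [0,0,0,0,0,-2.9,1],
    [0,0,0,0,0,-3.1,1],
    [0,0,0,0,0,-3.1,1],
  ],
)

```text
time: 8.65
eef_pos: [0.5236, -0.0396, 0.0437]
tcp_rot: [179.9, 0.0, 84.1]
ft_force: [-5.8, -3.8, 23.9]
opening: 0.0003
gripper_force: 11.8
```

Run:
```python
from h import *
T=wT();p,d=shot('wrist','w5.png');s=read_state();print(s['time'],s['eef_pos'],s['ft_force'])
P=wcloud(T,d);z=P[...,2]
g=(p.min(2)>0);m=np.zeros(z.shape,bool);m[0:80,270:370]=1
print(np.histogram(z[m],bins=np.arange(.05,.09,.003)))
m&=(z>.068)&(z<.085);print(m.sum(),np.median(z[m]),P[m].mean(0),np.argwhere(m).min(0),np.argwhere(m).max(0))
```

```text
8.7 [ 0.52362566 -0.03954185  0.0437299 ] [-5.40215183 -4.3049172  23.58288288]
(array([   2,   11,   75, 1041,   60,   54,   39,   54, 4067, 2444,    0,
          0,    0]), array([0.05 , 0.053, 0.056, 0.059, 0.062, 0.065, 0.068, 0.071, 0.074,
       0.077, 0.08 , 0.083, 0.086, 0.089]))
6604 0.07674893572229372 [0.53474446 0.05796292 0.07667503] [  0 270] [ 75 369]
```

The module top is at about 76.7 mm, so it is fully ejected. I'll rise, open and measure the module.

>>> apply_moves(
  rows=[
    [0,0,0,0,0,3,1],
    [0,0,0,0,0,8,0],
    [0,0,0,0,4,13,-1],
    [0,0,0,0,4,13,-1],
    [0,0,0,0,4,13,-1],
    [0,0,0,0,4,13,-1],
    [0,0,0,0,4,13,-1],
  ],
)

```text
time: 9.57
eef_pos: [0.5222, 0.0007, 0.1703]
tcp_rot: [-179.9, 0.0, 84.0]
ft_force: [-0.1, 0.1, -1.0]
opening: 0.0566
gripper_force: 0.0
```

Run:
```python
from h import *
T=wT();p,d=shot('wrist','w6.png');s=read_state();print(s['time'],s['eef_pos'],s['tcp_rot'],s['opening'],s['ft_force'])
P=wcloud(T,d);z=P[...,2]
m=(abs(P[...,0]-.535)<.04)&(abs(P[...,1]-.067)<.04)&(z>.069)&(z<.09)
cs,_=cv2.findContours(m.astype(np.uint8),0,1);c=max(cs,key=cv2.contourArea)
q=wcast(T,c[:,0],.076)[:,:2].astype(np.float32);print(cv2.minEnclosingCircle(q),cv2.fitEllipse(q*1000),np.median(z[m]))
h=cv2.cvtColor(p,cv2.COLOR_RGB2HSV);b=m&(h[...,1]>110)&(h[...,2]>80);v,u=np.nonzero(b);print(b.sum(),wcast(T,[u.mean(),v.mean()],.076))
pp=np.array([.5234,-.0385]);k=(abs(P[...,0]-pp[0])<.012)&(abs(P[...,1]-pp[1])<.010);print('pad z',np.median(z[k]),k.sum())
```

```text
9.625 [0.52234892 0.00072303 0.17051399] [-1.79876734e+02  1.26282520e-02  8.39989649e+01] 0.06083429396582464 [0.19775762 0.16474269 0.58803139]
((0.534871518611908, 0.06644618511199951), 0.021929770708084106) ((534.8524780273438, 66.47264099121094), (42.609745025634766, 42.655941009521484), 88.43230438232422) 0.07665432647832562
150 [[0.53471297 0.06687769 0.076     ]]
pad z 0.040664893011760544 578
```

>>> apply_moves(
  rows=[
    [0,0,0,0.6,3.3,-1,-1],
    [0,0,0,1.25,6.6,-2,-1],
    [0,0,0,1.25,6.6,-4,-1],
    [0,0,0,1.25,6.6,-6,-1],
    [0,0,0,1.25,6.6,-8,-1],
    [0,0,0,1.25,6.6,-9.5,-1],
    [0,0,0,1.25,6.6,-10.8,-1],
    [0,0,0,1.25,6.6,-10.8,-1],
  ],
)

```text
time: 10.62
eef_pos: [0.5348, 0.067, 0.0627]
tcp_rot: [-179.9, 0.0, 84.0]
ft_force: [-0.4, -0.6, 0.9]
opening: 0.0878
gripper_force: 0.0
```

Run:
```python
from h import *
s=read_state();print(s['time'],s['eef_pos'],s['tcp_rot'],s['opening'],s['ft_force'])
```

```text
10.625 [0.53483217 0.06699768 0.06271679] [-1.79894925e+02  2.10596847e-02  8.40250371e+01] 0.08778851132774074 [-0.40000519 -0.61458254  0.93021209]
```

>>> apply_moves(
  rows=[
    [0,0,0,0,0,0,0],
    [0,0,0,0,0,0,0.2],
    [0,0,0,0,0,0,0.4],
    [0,0,0,0,0,0,0.4],
    [0,0,0,0,0,0,0.4],
    [0,0,0,0,0,0,0.4],
    [0,0,0,0,0,0.5,0.4],
    [0,0,0,0,0,1.5,0.4],
    [0,0,0,0,0,3,0.4],
    [0,0,0,0,0,5,0.4],
    [0,0,0,0,0,8,0.4],
    [0,0,0,0,0,8,0.4],
  ],
  grip_force=25,
)

```text
time: 12.12
eef_pos: [0.5373, 0.0674, 0.1465]
tcp_rot: [179.7, -0.1, 84.0]
ft_force: [0.5, -0.2, -1.7]
opening: 0.0431
gripper_force: 25.0
```

>>> apply_moves(
  rows=[
    [0,0,0,0,-3,2,0.4],
    [0,0,5,0,-8,4,0.4],
    [0,0,10,-1,-13,5.5,0.4],
    [0,0,15,-2,-18,5.5,0.4],
    [0,0,15,-2.5,-23,5.5,0.4],
    [0,0,15,-3,-28,5.5,0.4],
    [0,0,15,-3.5,-33,5.5,0.4],
    [0,0,15,-3.5,-37,5.5,0.4],
    [0,0,15,-3.5,-39.5,5.5,0.4],
    [0,0,15,-3.5,-39.7,5.5,0.4],
    [0,0,15,-3.5,-39.7,5.5,0.4],
    [0,0,15,-3.5,-39.7,5.5,0.4],
  ],
)

```text
time: 13.62
eef_pos: [0.5005, -0.3285, 0.1985]
tcp_rot: [-180.0, -0.0, 99.1]
ft_force: [1.2, 0.8, -0.6]
opening: 0.0432
gripper_force: 25.0
```

Run:
```python
from h import *
T=wT();p,d=shot('wrist','w7.png');np.savez('w7.npz',p=p,d=d,T=T);s=read_state();print(s['time'],s['eef_pos'],s['tcp_rot'],s['opening'],s['ft_force'])
```

```text
13.675 [ 0.50060189 -0.32861863  0.19867655] [-1.79991367e+02 -1.97772167e-02  9.91166666e+01] 0.04331782836858891 [ 0.38296032 -0.00477569 -0.68852919]
```

View pics/w7.png

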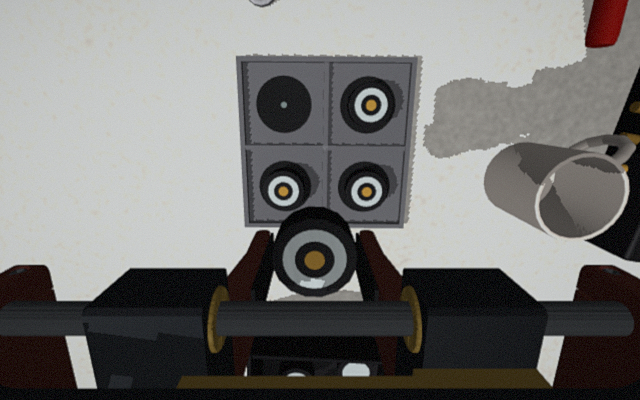

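The free cell's mat is at about (284,104), and the module is held level.

Run:
```python
from h import *
f=np.load('w7.npz');p,d,T=f['p'],f['d'],f['T'];P=wcloud(T,d);z=P[...,2]
m=np.zeros(z.shape,np.uint8);m[68:138,250:322]=1
g=cv2.GaussianBlur(p.max(2),(3,3),0);print(g[104,255:330:3])
m=m*(g<55);cs,_=cv2.findContours(m.astype(np.uint8),0,1);c=max(cs,key=cv2.contourArea)
q=wcast(T,c[:,0],.005)[:,:2].astype(np.float32);print('mat',cv2.minEnclosingCircle(q),cv2.fitEllipse(q*1000))
k=(z>.003)&(z<.035);k[:50]=0;k[230:]=0;k[:,:225]=0;k[:,430:]=0
r=cv2.findContours(k.astype(np.uint8),0,1)[0];c=max(r,key=cv2.contourArea)[:,0]
c=c[c[:,1]<140];  # upper outline, rim top
print(cv2.minAreaRect(wcast(T,c,.012)[:,:2].astype(np.float32)*1000))
# held module offset from TCP
w=(z>.17)&(z<.24);w[:210]=0;w[300:]=0;w[:,265:]&=True;w[:,:272]=0;w[:,357:]=0
print(np.median(z[w]),P[w].mean(0))
```

```text
[ 91  29  30  30  33  30  29  30  33 129 130  31  31  29  31  29  31  29
  29  97 105 105 105 104 100]
mat ((0.4558262228965759, -0.2576838731765747), 0.028512196615338326) ((455.871337890625, -257.6203308105469), (55.82841873168945, 55.9300422668457), 75.18614959716797)
((498.623046875, -245.4578857421875), (180.61546325683594, 81.0160140991211), 9.092439651489258)
0.21110026512361085 [ 0.49940651 -0.32622274  0.20995959]
```

>>> apply_moves(
  rows=[
    [0,0,0,-1.5,2.4,0,0.4],
    [0,0,0,-3,4.8,0,0.4],
    [0,0,0,-4.45,7.1,0,0.4],
    [0,0,0,-4.45,7.1,-3,0.4],
    [0,0,0,-4.45,7.1,-6,0.4],
    [0,0,0,-4.45,7.1,-9,0.4],
    [0,0,0,-4.45,7.1,-12,0.4],
    [0,0,0,-4.45,7.1,-14,0.4],
    [0,0,0,-4.45,7.1,-15.5,0.4],
    [0,0,0,-4.45,7.1,-16.5,0.4],
    [0,0,0,-4.45,7.1,-17.2,0.4],
    [0,0,0,-4.45,7.1,-17.2,0.4],
  ],
)

```text
time: 15.18
eef_pos: [0.4559, -0.2588, 0.0266]
tcp_rot: [-180.0, -0.0, 99.0]
ft_force: [0.2, 0.7, -1.1]
opening: 0.0436
gripper_force: 25.0
```

Run:
```python
from h import *
s=read_state();print(s['time'],s['eef_pos'],s['tcp_rot'],s['opening'],s['ft_force'])
```

```text
15.175 [ 0.45593408 -0.25877251  0.02656794] [-1.79989867e+02 -7.82851112e-03  9.90409537e+01] 0.0436005873108324 [ 0.17437777  0.70020257 -1.11470745]
```

>>> apply_moves(
  rows=[
    [0,0,0,0,0.1,-0.5,0.4],
    [0,0,0,0,0.1,-0.8,0.4],
    [0,0,0,0,0.1,-1,0.4],
    [0,0,0,0,0.1,-1.1,0.4],
    [0,0,0,0,0.1,-1.2,0.4],
  ],
)

```text
time: 15.8
eef_pos: [0.456, -0.2579, 0.0148]
tcp_rot: [180.0, 0.0, 99.0]
ft_force: [-3.0, 2.1, 11.6]
opening: 0.0434
gripper_force: 25.0
```

>>> apply_moves(
  rows=[
    [0,0,0,0,0,0.1,0.1],
    [0,0,0,0,0,0.1,-0.1],
    [0,0,0,0,0,0.1,-0.2],
    [0,0,0,0,0,0.1,-0.2],
    [0,0,0,0,0,1,-0.2],
    [0,0,0,0,0,3,-0.2],
    [0,0,0,0,0,7,-0.2],
    [0,0,0,0,0,12,0.1],
    [0,0,0,0,-4,16,0.2],
    [0,0,0,2,-6,16,0.3],
    [0,0,0,2,-6,16,0.3],
    [0,0,0,2,-6,16,0.3],
  ],
  grip_force=20,
)

```text
time: 17.3
eef_pos: [0.4749, -0.3168, 0.1742]
tcp_rot: [-179.9, -0.1, 99.0]
ft_force: [-0.7, 0.2, 0.0]
opening: 0.0306
gripper_force: 0.0
```

Run:
```python
from h import *
T=wT();p,d=shot('wrist','w8.png');s=read_state();print(s['time'],s['eef_pos'],s['tcp_rot'],s['opening'],s['ft_force'])
P=wcloud(T,d);z=P[...,2]
m=(np.hypot(P[...,0]-.456,P[...,1]+.258)<.035)&(z>.018)&(z<.05)
c=max(cv2.findContours(m.astype(np.uint8),0,1)[0],key=cv2.contourArea)
print(cv2.minEnclosingCircle(wcast(T,c[:,0],.027)[:,:2].astype(np.float32)))
A=np.c_[P[m][:,:2]-P[m][:,:2].mean(0),np.ones(m.sum())];k=z[m]>.023;print(np.linalg.lstsq(A[k],z[m][k],rcond=None)[0])
q,d=shot('top');P=cloud('top',d);z=P[...,2];m=np.zeros(z.shape,bool);m[170:245,215:355]=1;m&=z>.1;print(P[m].mean(0),m.sum())
```

```text
17.35 [ 0.47478226 -0.31663276  0.17398382] [-1.79901684e+02 -9.74516592e-02  9.90573348e+01] 0.030550396400146906 [-0.56991027  0.31564165  0.08381206]
((0.45586299896240234, -0.25842249393463135), 0.02198503538966179)
[-0.00179641 -0.00102762  0.02764838]
[0.44909183 0.10353338 0.59487241] 75
```

View pics/w8.png

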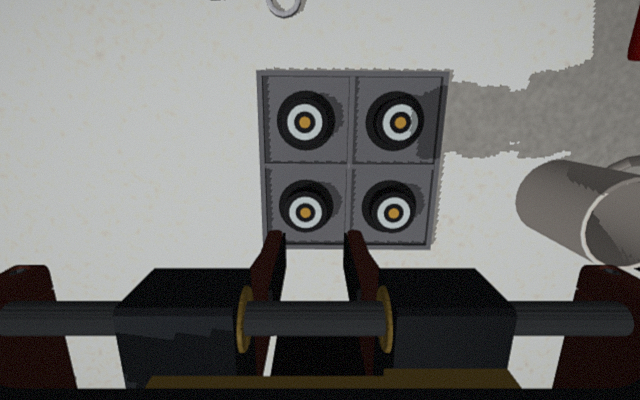

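The module sits flat in the cell's middle at (305,122), within 1 mm. Back to the knob.

>>> apply_moves(
  rows=[
    [0,0,8,0,5,0,0.3],
    [0,0,16,0,10,0,0.3],
    [0,0,24,0,15,0,0.3],
    [0,0,32,0,20,0,0.3],
    [0,0,40,-0.5,25,0,0.3],
    [0,0,48,-1,30,0,0.3],
    [0,0,56,-1.6,35,0,0.3],
    [0,0,64,-1.6,40,0,0.3],
    [0,0,72,-1.6,44,0,0.3],
    [0,0,76,-1.6,46.8,-1,0.3],
    [0,0,76,-1.6,46.8,-2,0.3],
    [0,0,76,-1.6,46.8,-2,0.3],
  ],
)

```text
time: 18.9
eef_pos: [0.4585, 0.1495, 0.1536]
tcp_rot: [-179.9, -0.2, 175.0]
ft_force: [-0.6, -0.1, 0.1]
opening: 0.0307
gripper_force: 0.0
```

Run:
```python
from h import *
T=wT();p,d=shot('wrist','w9.png');s=read_state();print(s['time'],s['eef_pos'],s['tcp_rot'],s['opening'],s['ft_force'])
P=wcloud(T,d);z=P[...,2]
m=(np.hypot(P[...,0]-.458,P[...,1]-.152)<.025)&(z>.113)&(z<.123)
c=max(cv2.findContours(m.astype(np.uint8),0,1)[0],key=cv2.contourArea)
print(cv2.minEnclosingCircle(wcast(T,c[:,0],.118)[:,:2].astype(np.float32)),np.median(z[m]),m.sum())
```

```text
18.95 [0.45911634 0.14931756 0.15411429] [-1.79949822e+02 -9.88848086e-02  1.74971575e+02] 0.030641628043419765 [0.01454063 0.51292063 0.84078254]
((0.45716583728790283, 0.15187333524227142), 0.010318786837160587) 0.11805520511492476 701
```

>>> apply_moves(
  rows=[
    [0,0,0,0,0.25,0,0.3],
    [0,0,0,0,0.25,-2,0.3],
    [0,0,0,0,0.25,-4,0.3],
    [0,0,0,0,0.25,-6,0.3],
    [0,0,0,0,0.25,-6,0.4],
    [0,0,0,0,0.25,-6,0.43],
    [0,0,0,0,0.25,-6,0.43],
  ],
)

```text
time: 19.82
eef_pos: [0.4606, 0.1527, 0.0956]
tcp_rot: [180.0, 0.1, 175.0]
ft_force: [-0.2, -1.3, -0.5]
opening: 0.0248
gripper_force: 0.0
```

Run:
```python
from h import *
s=read_state();print(s['time'],s['eef_pos'],s['tcp_rot'],s['opening'],s['ft_force'])
A=np.array([.5434,.1443]);c=s['eef_pos'][:2]
for k in range(0,25):
    a=np.radians(175-4*k);q=A+.0850*np.array([np.cos(a),np.sin(a)]);print(4*k,np.round((q-c)*100,2))
```

```text
19.825 [0.46061585 0.15272007 0.09555562] [1.79966567e+02 8.65250285e-02 1.75018736e+02] 0.024830679556461996 [-0.24077824 -1.30142562 -0.45293185]
0 [-0.19 -0.1 ]
4 [-0.12  0.49]
8 [-0.    1.07]
12 [0.15 1.64]
16 [0.34 2.2 ]
20 [0.57 2.75]
24 [0.84 3.28]
28 [1.15 3.79]
32 [1.49 4.27]
36 [1.86 4.73]
40 [2.27 5.17]
44 [2.7  5.57]
48 [3.16 5.95]
52 [3.65 6.29]
56 [4.16 6.59]
60 [4.69 6.86]
64 [5.23 7.09]
68 [5.79 7.29]
72 [6.37 7.44]
76 [6.95 7.55]
80 [7.54 7.63]
84 [8.13 7.66]
88 [8.72 7.65]
92 [9.31 7.59]
96 [9.9 7.5]
```

>>> apply_moves(
  rows=[
    [0,0,-4,-0.12,0.49,0,0.43],
    [0,0,-8,0,1.07,0,0.43],
    [0,0,-12,0.15,1.64,0,0.43],
    [0,0,-16,0.34,2.2,0,0.43],
    [0,0,-20,0.57,2.75,0,0.43],
    [0,0,-24,0.84,3.28,0,0.43],
    [0,0,-28,1.15,3.79,0,0.43],
    [0,0,-32,1.49,4.27,0,0.43],
    [0,0,-36,1.86,4.73,0,0.43],
    [0,0,-40,2.27,5.17,0,0.43],
    [0,0,-44,2.7,5.57,0,0.43],
    [0,0,-48,3.16,5.95,0,0.43],
  ],
)

```text
time: 21.32
eef_pos: [0.4911, 0.212, 0.0953]
tcp_rot: [-179.9, -0.0, 126.9]
ft_force: [-2.0, -1.9, 2.3]
opening: 0.0248
gripper_force: 1.2
```

>>> apply_moves(
  rows=[
    [0,0,-4,0.49,0.34,0,0.43],
    [0,0,-8,1,0.64,0,0.43],
    [0,0,-12,1.53,0.91,0,0.43],
    [0,0,-16,2.07,1.14,0,0.43],
    [0,0,-20,2.63,1.34,0,0.43],
    [0,0,-24,3.21,1.49,0,0.43],
    [0,0,-28,3.79,1.6,0,0.43],
    [0,0,-32,4.38,1.68,0,0.43],
    [0,0,-36,4.97,1.71,0,0.43],
    [0,0,-40,5.56,1.7,0,0.43],
    [0,0,-43,6,1.66,0,0.43],
    [0,0,-43,6,1.66,0,0.43],
  ],
)

```text
time: 22.82
eef_pos: [0.552, 0.2289, 0.0953]
tcp_rot: [179.9, -0.0, 84.1]
ft_force: [0.6, -0.3, 0.6]
opening: 0.0249
gripper_force: 0.0
```

Run:
```python
from h import *
s=read_state();print(s['time'],s['eef_pos'],s['tcp_rot'],s['opening'],s['ft_force'])
```

```text
22.825 [0.55204527 0.22888684 0.09532146] [ 1.79942712e+02 -2.71651526e-02  8.40561584e+01] 0.02485364934587974 [ 0.59669563 -0.30790676  0.64305492]
```

>>> apply_moves(
  rows=[
    [0,0,0,0,0,0,0.3],
    [0,0,0,0,0,0,0.25],
    [0,0,0,0,0,3,0.25],
    [0,0,0,0,0,7,0.25],
    [0,0,0,0,-5,12,0.25],
    [0,0,0,0,-10,15,0.25],
    [0,0,0,0,-13,16,0.25],
    [0,0,0,0,-13,16,0.25],
    [0,0,0,0,-13,16,0.25],
  ],
)

```text
time: 23.95
eef_pos: [0.5512, 0.0992, 0.2542]
tcp_rot: [-180.0, -0.0, 84.0]
ft_force: [0.4, 0.5, -0.5]
opening: 0.033
gripper_force: 0.0
```

Run:
```python
from h import *
T=wT();p,d=shot('wrist','w10.png');s=read_state();print(s['time'],s['eef_pos'],s['tcp_rot'],s['opening'],s['ft_force'])
P=wcloud(T,d);z=P[...,2]
m=(np.hypot(P[...,0]-.55,P[...,1]-.228)<.03)&(z>.11)&(z<.13)
c=max(cv2.findContours(m.astype(np.uint8),0,1)[0],key=cv2.contourArea)
(x,y),r=cv2.minEnclosingCircle(wcast(T,c[:,0],.118)[:,:2].astype(np.float32))
print(x,y,r,np.median(z[m]),m.sum(),'latch',np.degrees(np.arctan2(y-.1443,x-.5434))-83.8)
b=(abs(P[...,0]-.5475)<.008)&(abs(P[...,1]-.195)<.01);print('bar',np.median(z[b]))
```

```text
24.0 [0.55110481 0.09958417 0.25391891] [-1.79927724e+02  1.74713223e-06  8.40778172e+01] 0.03286613668513123 [-0.42455619 -0.08978873  0.74078367]
0.5498831868171692 0.22772899270057678 0.010126066394150257 0.11804334454131313 484 latch 1.7565299513864545
bar 0.07340858887975979
```

View pics/w10.png

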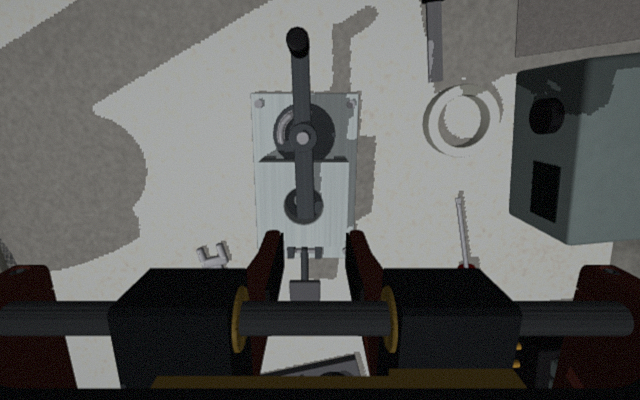

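The latch is back at about 1.8° (0.03 rad) with the handle down, the bar at 73 mm and the knob top at 118 mm. The recess under the tongue at (303,205) is empty. Handing in.

```bash
python3 -c "
from h import *
print(bot.job_done())"
```

```text
the job is handed in; nothing more can be done
None
```

The job is done and handed in after about 24 s: the module is flat in the tray's free cell, within about 1 mm of its middle, and the latch is back down in its first notch; I touched nothing else.

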